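Set the overhang gauge and hold a module board out over the stand's end

TASK

The screws under the heavy module have to be reached from below, so first set the overhang gauge: pull its yellow tab out until the tab's outer face is level with the outer face of the orange clip, and let go of it. Then slide the green board straight out over the stand's end, keeping it flat on the stand, until its front edge is level with the tab's outer face. The board would now tip over by itself, so finish still holding it, level and still, and leave the clip and the other things on the bench where they are.

Things in the scene. Friction and masses are not known exactly. Their poses are not given: they have to be found in the camera images.
- stand: Fixed stand: white deck 120 (x) x 280 (y) mm, top 60 mm above the bench. Origin at bench level under its centre; z up, -y points OUTWARD, the way the board slides; the deck ends at y = -140 mm. Place and yaw vary. The gauge is fixed along its -x side, centred on x = -95 mm: black housing 36 x 140 x 58 mm high (y -140 to 0), aluminium rail (26 to 34 mm high) out to y = -310 mm.
- gauge (a joint): How far the outer face of the gauge's yellow tab lies beyond the stand's end, in m (starts at 0.02 to 0.05; range 0 to 0.155). Pulling it out takes 5 to 8 N: a spring draws it back, a built-in brake holds it where it is let go; pushed inward it moves at 2 to 4 N.
- gauge_tip (a point): Outer (stand's -y) face of the yellow tab, at its middle in x, 4 mm below its top. The tab is an upright plate at the end of the steel blade: 20 mm wide (x), 10 mm thick (y, lying inward of this point), from 38 to 104 mm above the bench, free on all sides above the clip. Axes as the stand's.
- clip_face (a point): The mark: top of the outer face of the orange clip on the gauge's rail, on the rail's -x side. The clip is 8 mm thick along the slide, its top 50 mm above the bench (fingers pass above it); it sits 115 to 145 mm beyond the stand's end. The gauge is set when gauge_tip and clip_face have the same y in the stand's frame. Axes as the stand's.
- board: Loose green board 100 (x) x 260 (y) x 6 mm on the deck, 0.6 to 0.95 kg. Origin at its underside's centre, z up, -y outward. The heavy finned module (70 x 75 mm, top 61 mm above the underside) on its outer end puts the centre of mass 85 to 90 mm behind the front edge: overhanging more, it tips. Sliding takes up to 12 N; holding it down at its grip takes up to 7 N.
- board_front (a point): Middle of the board's front (outer, -y) edge: 130 mm outward of the board's origin, 3 mm above its underside. Overhang at the start is 0 to 30 mm.
- board_grip (a point): Centre of the board's black grip, 240 mm behind the front edge on the board's middle line: an upright square post 24 x 24 mm, 45 mm high from the board's top face (6 to 51 mm above the underside, i.e. 66 to 111 mm above the bench); this point is 30 mm above the underside (90 mm above the bench). Axes as the board's.
- screw_tray: Bystander: loose shallow steel tray 90 x 100 x 20 mm on the bench under where the board will overhang. Origin at its underside's centre.
- screwdriver: Bystander: screwdriver with red handle, 200 mm long, lying to the left. Origin near its middle.
- multimeter: Bystander: yellow and black multimeter 150 x 75 x 34 mm, lying to the right. Origin at its underside's centre.
- cleaner_bottle: Bystander: white bottle with red cap, 56 mm wide, 150 mm high, at the back. Origin at its underside's centre.
- mug: Bystander: blue mug, 80 mm wide, 90 mm high, left. Origin at its underside's centre.
- battery_pack: Bystander: grey and green battery pack 70 x 100 x 40 mm, near left. Origin at its underside's centre.
- parts_bin: Bystander: open blue bin 130 x 100 x 60 mm, right. Origin at its underside's centre.

How it is judged:
On the way, in this order (a step that is already met when the one before it is completed fails the run):
1. the gauge's tab is level with the clip (within 6 mm) and let go (y of gauge_tip in the frame of clip_face between -0.006 and 0.006 m and contact force between gauge and the fingers below 0.3 N), for 0.3 s.
2. the board's front edge is level with the tab (within 7 mm), the board level and held (y of board_front in the frame of gauge_tip between -0.007 and 0.007 m and angle between board's own z axis and vertical below 0.05 rad and contact force between board and the fingers above 0.5 N), for 0.3 s.
At the end, for the whole second after the job is handed in: Gauge tab within 6 mm of level with the clip; board front edge within 7 mm of level with the tab; board flat on the stand (tilt under 0.05 rad), straight (0.1 rad, 25 mm off the middle line at most), at rest, resting on the stand and still held by the fingers (over 0.5 N) (all of step 2 and y of gauge_tip in the frame of clip_face between -0.006 and 0.006 m and angle between the y axis of board and the y axis of stand, either way round below 0.1 rad and x of board in the frame of stand between -0.025 and 0.025 m and z of board in the frame of stand below 0.065 m and contact force between board and stand above 0.5 N and linear speed of board below 0.01 m/s); the arm keeps its last pose, push and grip.
It fails at once if the board tips (more than 0.15 rad) (angle between board's own z axis and vertical above 0.15 rad).
It fails at once if the board is lifted off the stand (20 mm) or falls (z of board in the frame of stand above 0.08 m or z of board in the frame of stand below 0.045 m).
It fails at once if the clip is shifted by more than 5 mm (distance of clip_face from where it was at the start of the episode above 0.005 m).
It fails at once if a bystander is moved by more than 30 mm (distance of any of screw_tray, screwdriver, multimeter, cleaner_bottle, mug, battery_pack, parts_bin from where it was at the start of the episode above 0.03 m).
It also fails if it takes over 58 s, if anything falls off the work surface, if the arm or the gripper's body presses on something with over 40 N, if the wrist force passes 120 N, or if a joint passes its speed limit or range.

ROBOT

A 7-joint arm with a two-finger parallel gripper is mounted at the origin on the work surface. World frame = base frame: x ahead of the robot, y to its left, z up, the work surface at z = 0. Lengths are in m, angles in rad, forces in N, time in s.
With the tool pointing down it reaches from about 0.425 to 0.8 m from the base axis. Payload 8.3 kg.
Tool frame: the origin (TCP) lies on the mounting face of the last link; the fingertips stand 173 mm ahead of it and the grasp point (between the pads) lies 155 mm ahead of it; z points along the fingers, y is the line along which they close (so a half turn about z gives the same grasp; the last joint's range is limited). The gripper opens to 85 mm and grips with 20 to 120 N. Pads are 22 mm wide; open, the fingers measure 114 mm over their backs; the gripper's body (76 mm by 85 mm) begins 54 mm behind the grasp point. The pads swing forward as they close: fully open they stand 13 mm farther back than shut.
Start: joints at [1.177, 0.383, 0.016, 1.37, -0.006, 1.388, -0.046], TCP at [0.203, -0.591, 0.405] pointing down, gripper open.
Joint ranges: [-2.95, 2.95], [-0.25, 2.06], [-1.52, 1.56], [0.18, 2.33], [-1.44, 4.58], [0.02, 2.06], [-3.01, 3.01]. Speed limits (rad/s): [2.39, 2.39, 3.01, 3.01, 3.14, 3.14, 3.14].

INTERFACE

Orientations are given as a rotation vector (axis times angle).
In Python, from bench import manip, viewer, ticket, nets gives the robot as it stands.
- The arm moves only by the tool step_arm, never from a script. Its argument "increments" is a list of rows, each a list of 6 numbers: the shift along the tool's x, y, z each as a share of 0.5 m, from -1 to 1, then the turn, a rotation vector about the tool's x, y, z each as a share of 0.5 rad, from -1 to 1. A call has 1 to 10 rows; each row is the pose to reach, as a shift and turn from the pose commanded when the call began, along the tool's axes at that moment; what a row does not reach only later rows make up. A row lasts 1/10 s, in which the tool goes at most 50 mm and 8.59 degrees, less where a joint would pass 70% of its speed; a pose out of reach is approached as far as the arm can. A call with a number of a shift or a turn outside -1 to 1 is refused whole. A call with a gripper value outside its range is refused whole. "fingers" is the opening, from -1 (shut) to 1 (fully open), so that 0 is half open, set as the call begins (left out, the last holds). The fingers move at their own pace and stop on an object; "force" is the grip in N (left out, the last holds). Time passes only in rows, so rows that repeat a pose let the fingers close. It gives the time, the measured TCP pose, the force, the opening and the grip force at its end, in the units of the state.
- manip.state(): the state, without advancing time (a new reading comes with each control period).
- viewer.get_image(name): name is "scene" or "top" or "wrist"; returns the picture (400x640x3 uint8, red, green, blue); there is no depth.
- viewer.calibration(name): a dict with "fovy" (degrees; the focal length in pixels is half the picture's height over the tangent of half this angle, whatever the lens; pixels are square), "cx", "cy" (the principal point, pixels), "cam_to_world" (4x4, takes a point from camera to world coordinates); the wrist camera has in their place "tool_from_camera" (4x4, takes a point from camera to tool coordinates, whose origin is the TCP and whose axes are the flange's). Camera axes: x right, y down, z forward; pixel columns grow to the right and rows downward; lengths in m; the calibration is good to about 2 mm. A picture is of the moment at which its call begins: read the wrist's pose just before it. calibration takes no time and is no camera call.
- ticket.sign_off(): hands the job in; it is judged then, once.
Trained networks look in the newest picture that a camera, given by its name, has taken for a name from the list of things; names that differ only in an ending like _2 or _b are one class to them, and where a whole thing is asked for, a point or a joint stands for the part that bears it (a point fixed in the world has none). Each returns a list of dicts, best first, with "p" (0 to 1); they miss things now and then, are a little off and sometimes report something else, mostly with a low value. They report only what shows in the picture. A call takes as long as a camera call.
- nets.spot_in(label, camera): "point" ([column, row] as shares, 0 to 1, of the picture: columns of its width, rows of its height, amid what is visible of it).
- nets.cut_out(label, camera): "mask" (400x640 bool, what is visible of it) and "point" ([column, row] as shares, 0 to 1, of the picture: columns of its width, rows of its height, amid what is visible of it).
- nets.place_of(label, camera): "point" ([column, row] as shares, 0 to 1, of the picture: columns of its width, rows of its height: a listed point, or the origin of a listed thing).
The state is a dict: "t": time; "joint_positions": joint angles; "joint_vel": joint speeds; "effort": joint torques, N m; "tcp_pos": TCP position; "tcp_rot": TCP orientation; "contact_force": force on the tool from outside, world axes, zero at the start; "ft_torque": the same for the moment, N m; "grip_width": finger opening in m; "grip_force": force on a finger pad.
Only numpy, scipy, OpenCV 4.12 (cv2) and the standard library are available. Lean on these libraries where they do the work, as an engineer would, in place of code of your own. Each camera call takes 0.05 s, during which the arm holds its last target. There are 200 camera calls.

## Working session

There is one attempt and no reset: what is moved stays moved. The work goes in short steps, Python scripts to look and compute and a tool call to move; the robot and the scene stay as the last step left them, time stands still between calls to the robot, and variables do not carry over. Pictures are saved under pics/ and viewed, at most 10 in all, crops included, and the job is handed in when it is done.

Besides the shell and the picture viewer there is one more tool, called after "Emit:" in YAML: its name, and indented under it one key for each argument. step_arm: Moves the arm, as the interface text tells. Its arguments: {"type":"object","properties":{"increments":{"type":"array"},"fingers":{"type":"number"},"force":{"type":"number"}},"required":["increments"]}

```bash
mkdir -p pics
cat > h.py <<'E'
import numpy as np, cv2
from scipy.spatial.transform import Rotation as R
from bench import manip, viewer, ticket, nets
def cal(n):
    c=viewer.calibration(n); f=200/np.tan(np.radians(c['fovy'])/2)
    if 'cam_to_world' in c: T=np.array(c['cam_to_world'])
    else:
        s=manip.state(); W=np.eye(4); W[:3,:3]=R.from_rotvec(s['tcp_rot']).as_matrix(); W[:3,3]=s['tcp_pos']
        T=W@np.array(c['tool_from_camera'])
    return f,c['cx'],c['cy'],T
def ray(n,uv):  # pixel -> origin,dir
    f,cx,cy,T=cal(n); return T[:3,3],T[:3,:3]@np.array([(uv[0]-cx)/f,(uv[1]-cy)/f,1])
def atz(n,uv,z):
    o,d=ray(n,uv); return o+d*(z-o[2])/d[2]
def proj(n,P):
    f,cx,cy,T=cal(n); p=np.linalg.inv(T)@np.append(P,1); return np.array([f*p[0]/p[2]+cx,f*p[1]/p[2]+cy])
def snap(n,fn):
    im=viewer.get_image(n); cv2.imwrite('pics/'+fn,im[:,:,::-1]); return im
E
python3 - <<'E'
from h import *
np.set_printoptions(precision=4,suppress=True)
a=snap('top','top0.png'); b=snap('scene','scene0.png')
cv2.imwrite('pics/both0.png',np.vstack([a[:, :],b])[:,:,::-1][::1])
for c in ('top','scene'):
    print(c,cal(c)[3][:3,3],cal(c)[0])
    for l,z in (('gauge_tip',.1),('clip_face',.05),('board_front',.063),('board_grip',.09),('stand',0),('board',.06)):
        for r in nets.place_of(l,c)[:2]:
            uv=np.array(r['point'])*[640,400]; print(l,round(r['p'],2),uv,atz(c,uv,z))
s=manip.state();print(s['tcp_pos'],s['tcp_rot'],s['t'],s['grip_width'])
E
```

```text
top [0.3237 0.0009 1.3051] 474.08497520125064
gauge_tip 0.69 [356.992 231.08 ] [ 0.4893 -0.1043  0.1   ]
clip_face 0.46 [381.12 249.52] [ 0.4473 -0.1721  0.05  ]
board_front 0.56 [339.072 198.92 ] [ 0.5809 -0.0606  0.063 ]
board_grip 0.64 [252.224 187.6  ] [0.6045 0.1689 0.09  ]
board_grip 0.2 [466.112 189.4  ] [ 0.6026 -0.3938  0.09  ]
board 0.93 [294.08 197.6 ] [0.5845 0.06   0.06  ]
scene [ 1.4006 -0.7     0.7765] 467.9510545447399
gauge_tip 0.49 [277.312 195.8  ] [ 0.4783 -0.1134  0.1   ]
clip_face 0.41 [252.48 213.48] [ 0.4448 -0.1763  0.05  ]
board_front 0.91 [312.704 219.48 ] [ 0.5856 -0.0741  0.063 ]
board_grip 0.57 [382.016 185.88 ] [0.6054 0.1627 0.09  ]
stand 0.94 [352.192 218.32 ] [0.58   0.0755 0.    ]
board 0.64 [353.408 201.68 ] [0.5834 0.0738 0.06  ]
[ 0.203  -0.5911  0.4047] [-3.0987 -0.5172 -0.0001] 0.7 0.08539644846553132
```

View pics/top0.png

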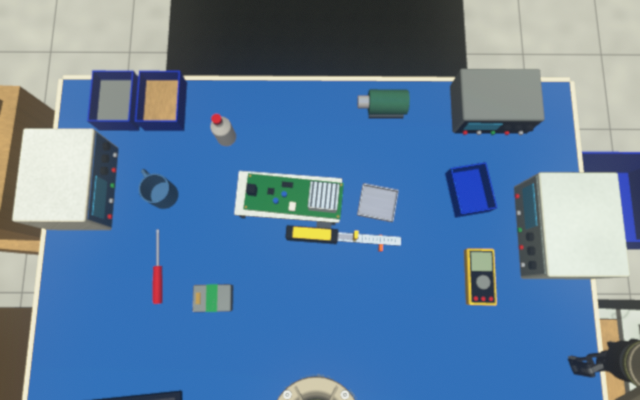

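View pics/scene0.png

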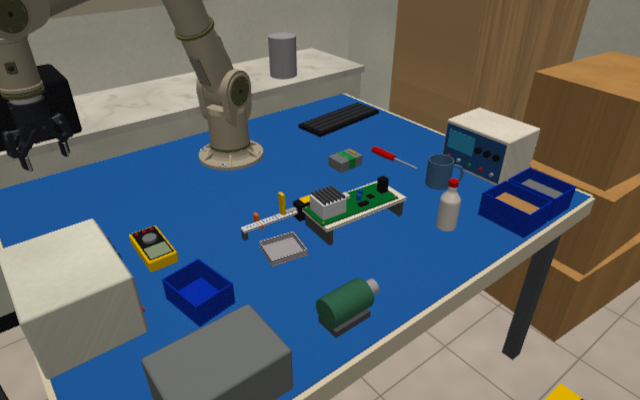

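The top picture shows the board at about (290,195), the tab at (357,235) and the clip at (381,247). Outward is close to world -y. I'll move above the gauge to look from near.

Emit:
step_arm:
  increments:
    - [0.1,-0.07,0,0,0,0.1]
    - [0.2,-0.14,0,0,0,0.2]
    - [0.28,-0.21,0,0,0,0.3]
    - [0.36,-0.28,0,0,0,0.4]
    - [0.44,-0.34,0,0,0,0.5]
    - [0.52,-0.4,0,0,0,0.6]
    - [0.6,-0.46,0,0,0,0.7]
    - [0.68,-0.52,0,0,0,0.82]
    - [0.76,-0.58,0,0,0,0.82]
    - [0.84,-0.64,0,0,0,0.82]
  fingers: 0

```text
t: 1.7
tcp_pos: [0.4811, -0.1735, 0.4052]
tcp_rot: [3.139, -0.125, 0.002]
contact_force: [1.4, -0.9, 0.1]
grip_width: 0.0427
grip_force: 0.0
```

Run:
```python
from h import *
np.set_printoptions(precision=4,suppress=True)
s=manip.state();print(s['tcp_pos'],s['tcp_rot'],s['t'],s['grip_width'],s['contact_force'])
a=snap('wrist','w1.png'); c='wrist'; print(cal(c)[3])
for l,z in (('gauge_tip',.1),('clip_face',.05),('board_front',.063),('board_grip',.09),('stand',0),('board',.06)):
    for r in nets.place_of(l,c)[:2]:
        uv=np.array(r['point'])*[640,400]; print(l,round(r['p'],2),uv,atz(c,uv,z))
```

```text
[ 0.4811 -0.1735  0.4052] [ 3.1387 -0.1249  0.0015] 1.7 0.04274987900045643 [ 1.4355 -0.8796  0.099 ]
[[-0.0683 -0.9478 -0.3115  0.5642]
 [-0.9977  0.0633  0.0262 -0.1703]
 [-0.0052  0.3126 -0.9499  0.3753]
 [ 0.      0.      0.      1.    ]]
gauge_tip 0.78 [230.08 206.32] [ 0.4756 -0.0943  0.1   ]
clip_face 0.6 [323.776 212.48 ] [ 0.4451 -0.1769  0.05  ]
board_front 0.79 [183.232  89.72 ] [ 0.5692 -0.0669  0.063 ]
board 0.63 [33.792 86.   ] [0.5821 0.0586 0.06  ]
```

View pics/w1.png

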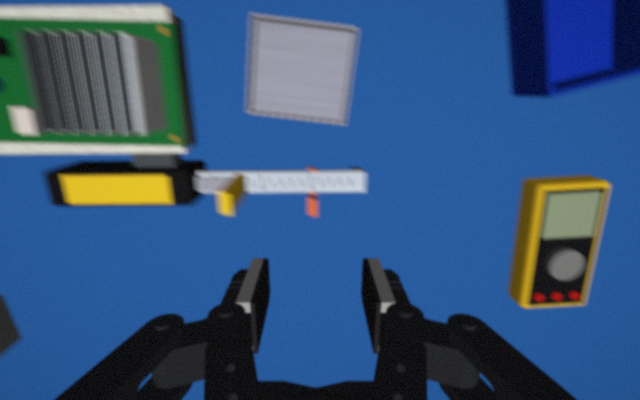

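The tab top is at about (228,212), the clip at (312,200) and the rail at rows 170-192. I'll zoom in on that area and also read the yaw.

Run:
```python
import cv2
a=cv2.imread('pics/w1.png')[140:230,180:380]
cv2.imwrite('pics/c1.png',cv2.resize(a,(800,360),interpolation=cv2.INTER_CUBIC))
```

```text
(no output)
```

View pics/c1.png

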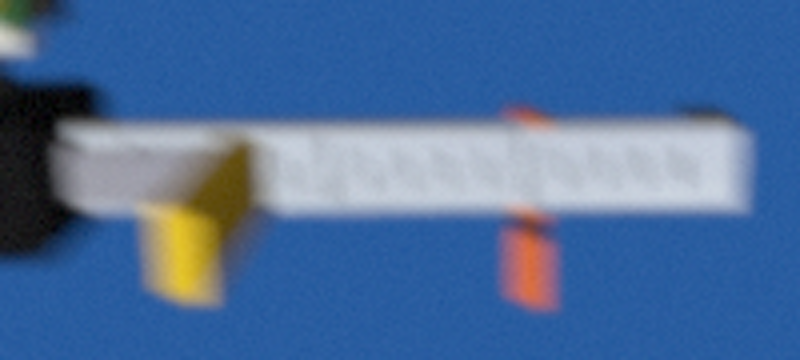

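Run:
```python
from h import *
np.set_printoptions(precision=4,suppress=True)
c='wrist'
def yaw(a,b): d=b-a; return np.arctan2(d[0],-d[1])
print('yaws',yaw(atz(c,(247.5,193.75),.034),atz(c,(367,193),.034)),yaw(atz(c,(242.5,170),.034),atz(c,(365.5,170.5),.034)),yaw(atz(c,(0,155),.06),atz(c,(188,150),.06)))
tip=atz(c,(234.5,203.75),.104); clip=atz(c,(318.7,207.5),.05); print('tip',tip,'clip',clip)
s=manip.state(); Rm=R.from_rotvec(s['tcp_rot']).as_matrix(); print(Rm)
for n in ('top','scene'): print(n,proj(n,tip),proj(n,clip))
```

```text
yaws -0.0750458627610266 -0.0857755236688086 -0.055147107508782926
tip [ 0.4754 -0.1097  0.104 ] clip [ 0.448 -0.178  0.05 ]
[[ 0.9967 -0.0817 -0.0002]
 [-0.0817 -0.9967 -0.0005]
 [-0.0002  0.0005 -1.    ]]
top [359.3034 236.3071] [383.3327 249.2372]
scene [277.768  193.6677] [252.5804 214.1946]
```

Emit:
step_arm:
  increments:
    - [-0.02,-0.07,0,0,0,0]
    - [-0.02,-0.136,0.05,0,0,0]
    - [-0.02,-0.136,0.13,0,0,0]
    - [-0.02,-0.136,0.2,0,0,0]
    - [-0.02,-0.136,0.2,0,0,0]
    - [-0.02,-0.136,0.2,0,0,0]

```text
t: 2.65
tcp_pos: [0.4757, -0.108, 0.3053]
tcp_rot: [-3.139, 0.128, 0.001]
contact_force: [-0.3, -0.6, 0.5]
grip_width: 0.0425
grip_force: 0.0
```

Run:
```python
from h import *
np.set_printoptions(precision=4,suppress=True)
s=manip.state();print(s['tcp_pos'],s['tcp_rot'],s['t'])
a=snap('wrist','w2.png')
```

```text
[ 0.4757 -0.108   0.3053] [-3.1388  0.1277  0.0012] 2.65
```

View pics/w2.png

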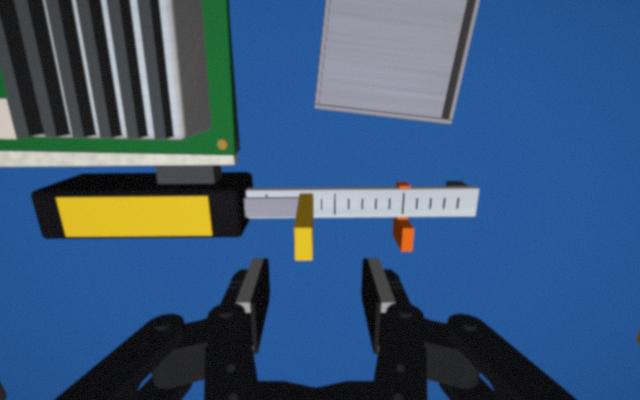

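The tab top is at cols 295-313, rows 227-259. The clip is at cols 394-412, rows 219-250. Both are clear.

Run:
```python
from h import *
np.set_printoptions(precision=4,suppress=True)
c='wrist'
a=cv2.imread('pics/w2.png'); 
cv2.imwrite('pics/c2.png',cv2.resize(a[170:270,280:430],(750,500),interpolation=cv2.INTER_CUBIC))
def yaw(a,b): d=b-a; return np.arctan2(d[0],-d[1])
print('yaw',yaw(atz(c,(246,190),.034),atz(c,(478,188),.034)),yaw(atz(c,(320,217.5),.034),atz(c,(478,216),.034)))
viewer.get_image('wrist')
for l,z in (('gauge_tip',.1),('clip_face',.05),('board_front',.063)):
    for r in nets.place_of(l,c)[:1]:
        uv=np.array(r['point'])*[640,400]; print(l,round(r['p'],2),uv,atz(c,uv,z))
print(atz(c,(313,243),.104),atz(c,(412,243),.05))
```

```text
yaw -0.07190212986275943 -0.07064946328675821
gauge_tip 0.76 [309.824 242.72 ] [ 0.4755 -0.1046  0.1   ]
clip_face 0.7 [389.504  52.12 ] [ 0.5747 -0.1606  0.05  ]
board_front 0.68 [233.472  71.08 ] [ 0.5704 -0.0674  0.063 ]
[ 0.477  -0.1062  0.104 ] [ 0.4468 -0.1748  0.05  ]
```

View pics/c2.png

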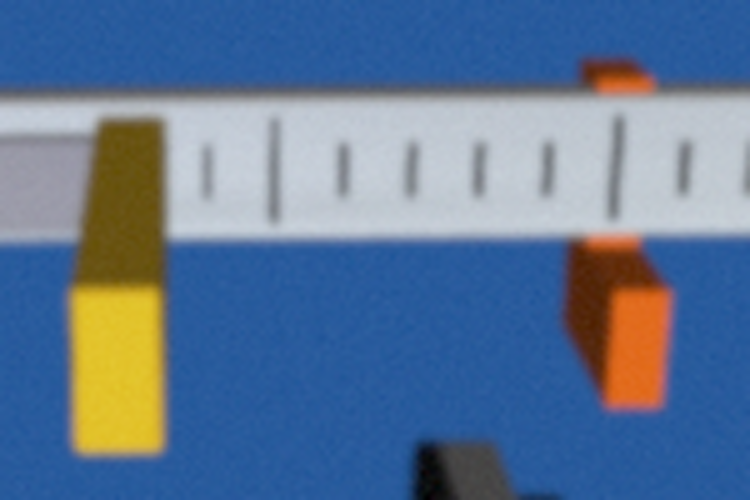

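Emit:
step_arm:
  increments:
    - [0.004,-0.014,0.05,0,0,-0.02]
    - [0.004,-0.014,0.12,0,0,-0.02]
    - [0.004,-0.014,0.12,0,0,-0.02]
    - [0.004,-0.014,0.12,0,0,-0.02]

```text
t: 3.3
tcp_pos: [0.4786, -0.1001, 0.2455]
tcp_rot: [-3.139, 0.109, 0.001]
contact_force: [0.4, 0.0, 0.2]
grip_width: 0.0426
grip_force: 0.0
```

Emit:
step_arm:
  increments:
    - [0,0,0,0,0,0]
    - [0,0,0,0,0,0]
    - [0,0,0,0,0,0]
    - [0,0,0,0,0,0]
    - [0,0,0,0,0,0]
    - [0,0,0,0,0,0]
  fingers: -1
  force: 40

```text
t: 3.9
tcp_pos: [0.4791, -0.1002, 0.2465]
tcp_rot: [3.139, -0.109, 0.005]
contact_force: [-2.3, -1.0, 6.9]
grip_width: 0.0091
grip_force: 41.0
```

Emit:
step_arm:
  increments:
    - [0,0.015,0,0,0,0]
    - [0,0.035,0,0,0,0]
    - [0,0.055,0,0,0,0]
    - [0,0.075,0,0,0,0]
    - [0,0.095,0,0,0,0]
    - [0,0.115,0,0,0,0]
    - [0,0.13,0,0,0,0]
    - [0,0.142,0,0,0,0]
    - [0,0.142,0,0,0,0]
    - [0,0.142,0,0,0,0]

```text
t: 4.9
tcp_pos: [0.4741, -0.1706, 0.2465]
tcp_rot: [3.14, -0.109, 0.004]
contact_force: [-0.8, 2.4, 8.8]
grip_width: 0.0095
grip_force: 41.2
```

Run:
```python
from h import *
s=manip.state();print(s['tcp_pos'],s['tcp_rot'],s['contact_force'])
a=snap('wrist','w3.png')
cv2.imwrite('pics/c3.png',cv2.resize(a[170:370,200:440,::-1],(720,600),interpolation=cv2.INTER_CUBIC))
```

```text
[ 0.47411706 -0.17055801  0.24647274] [ 3.13952108 -0.10851931  0.003638  ] [-0.77374548  2.4145414   8.80190409]
```

View pics/c3.png

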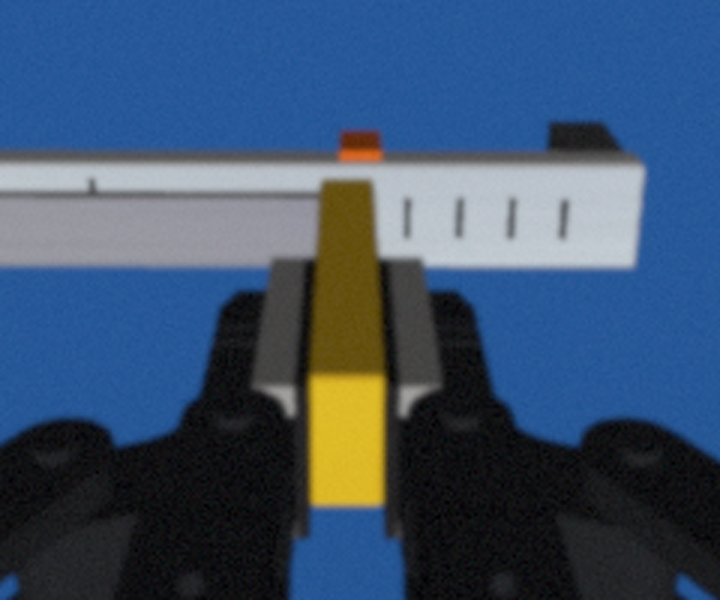

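The tab is between the pads, with its outer face base at crop (375,182). The clip's outer edge is at crop (382,158), so they look nearly level. I'll release, rise and measure.

Run:
```python
from h import *
c='wrist';u=np.array([np.sin(-.072),-np.cos(.072),0])
f=lambda p:(200+p[0]/3,170+p[1]/3)
for p,z in (((375,182),.038),((385,440),.104),((382,160),.034),((382,160),.04)): P=atz(c,f(p),z);print(P,P@u)
```

```text
[ 0.47882641 -0.17650836  0.038     ] 0.14160532848592292
[ 0.47044031 -0.17557005  0.104     ] 0.14127272315331219
[ 0.48156574 -0.17810667  0.034     ] 0.14300242860432516
[ 0.48391628 -0.17804799  0.04      ] 0.14277481616371845
```

Emit:
step_arm:
  increments:
    - [0,0,0,0,0,0]
    - [0,0,0,0,0,0]
    - [0,0,0,0,0,0]
    - [0,0,0,0,0,0]
    - [0,0,-0.05,0,0,0]
    - [0,0,-0.12,0,0,0]
    - [0,0,-0.12,0,0,0]
    - [0,0,-0.12,0,0,0]
  fingers: 0

```text
t: 5.75
tcp_pos: [0.4737, -0.1709, 0.3054]
tcp_rot: [3.139, -0.109, 0.003]
contact_force: [-0.6, -0.2, -0.0]
grip_width: 0.0429
grip_force: 0.0
```

Run:
```python
from h import *
s=manip.state();print(s['tcp_pos'],s['tcp_rot'],s['t'])
a=snap('wrist','w4.png')
cv2.imwrite('pics/c4.png',cv2.resize(a[170:290,230:390,::-1],(800,600),interpolation=cv2.INTER_CUBIC))
```

```text
[ 0.47373399 -0.17090132  0.3054193 ] [ 3.13902880e+00 -1.08784581e-01  2.82279756e-03] 5.75
```

View pics/c4.png

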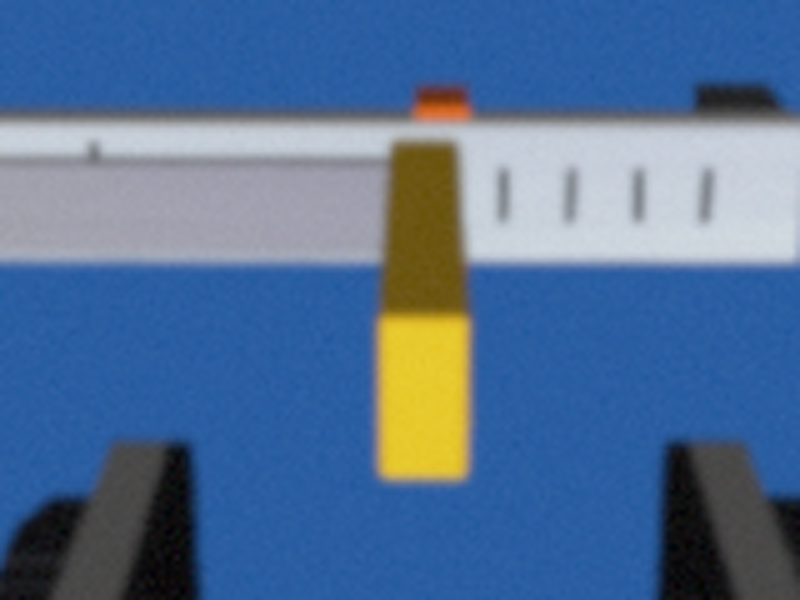

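The tab's outer edge is at crop (470,400) on top and (458,143) at its base. The clip's outer edge is at crop (470,105).

Run:
```python
from h import *
c='wrist';u=np.array([np.sin(-.072),-np.cos(.072),0])
f=lambda p:(230+p[0]/5,170+p[1]/5)
for p,z in (((458,143),.038),((470,400),.104),((470,116),.034),((470,90),.034),((470,90),.026)): P=atz(c,f(p),z);print(P,P@u)
viewer.get_image('top');viewer.get_image('scene')
for n in('top','scene'):
  for l,z in (('board_grip',.09),('board_front',.063),('gauge_tip',.1)):
    for r in nets.place_of(l,n)[:1]:
        uv=np.array(r['point'])*[640,400]; P=atz(n,uv,z);print(n,l,round(r['p'],2),uv,P,P@u)
```

```text
[ 0.47833385 -0.17580837  0.038     ] 0.14094258145195682
[ 0.46958965 -0.17547418  0.104     ] 0.14123829650730987
[ 0.48106988 -0.17779793  0.034     ] 0.14273016704555547
[ 0.48498582 -0.17803797  0.034     ] 0.1426878738799028
[ 0.48274689 -0.17808588  0.026     ] 0.14289672468841472
top board_grip 0.68 [253.888 189.4  ] [0.59968911 0.16435032 0.09      ] -0.20706482716026853
top board_front 0.71 [340.992 198.4  ] [ 0.58236094 -0.06572196  0.063     ] 0.023657911703964103
top gauge_tip 0.54 [387.52 232.6 ] [ 0.48578175 -0.18251215  0.1       ] 0.14709320835979248
scene board_grip 0.7 [381.12 184.  ] [0.59617586 0.16817514 0.09      ] -0.21062699889465883
scene board_front 0.79 [313.088 217.8  ] [ 0.58002589 -0.06847874  0.063     ] 0.026575525866212125
scene gauge_tip 0.6 [254.208 204.32 ] [ 0.47612538 -0.18585751  0.1       ] 0.1511245551063886
```

Emit:
step_arm:
  increments:
    - [0,0,-0.05,0,0,0]
    - [0.03,-0.08,-0.11,0,0,0]
    - [0.05,-0.17,-0.11,0,0,0]
    - [0.08,-0.26,-0.11,0,0,0]
    - [0.11,-0.35,-0.11,0,0,0]
    - [0.14,-0.44,-0.11,0,0,0]
    - [0.17,-0.53,-0.11,0,0,0]
    - [0.2,-0.62,-0.11,0,0,0]
    - [0.2,-0.69,-0.11,0,0,0]
    - [0.2,-0.69,-0.11,0,0,0]
  fingers: 0.3

```text
t: 7.2
tcp_pos: [0.5959, 0.1734, 0.3592]
tcp_rot: [-3.136, 0.094, 0.003]
contact_force: [0.2, -0.1, -0.7]
grip_width: 0.0555
grip_force: 0.0
```

Emit:
step_arm:
  increments:
    - [0,0,0,0,0,0]
    - [0,0,0,0,0,0]

```text
t: 7.4
tcp_pos: [0.5973, 0.165, 0.3595]
tcp_rot: [3.139, -0.111, -0.0]
contact_force: [-0.2, 0.2, -0.4]
grip_width: 0.0557
grip_force: 0.0
```

Run:
```python
from h import *
s=manip.state();print(s['tcp_pos'],s['tcp_rot'],s['t'])
a=snap('wrist','w5.png'); c='wrist'
for l,z in (('board_grip',.09),('board_front',.063)):
    for r in nets.place_of(l,c)[:1]:
        uv=np.array(r['point'])*[640,400]; print(l,r['p'],uv,atz(c,uv,z))
```

```text
[0.59733168 0.16498572 0.35948026] [ 3.13853909e+00 -1.11276389e-01 -3.03195824e-04] 7.4
board_grip 0.62 [309.824 208.   ] [0.5948212  0.16845102 0.09      ]
```

View pics/w5.png

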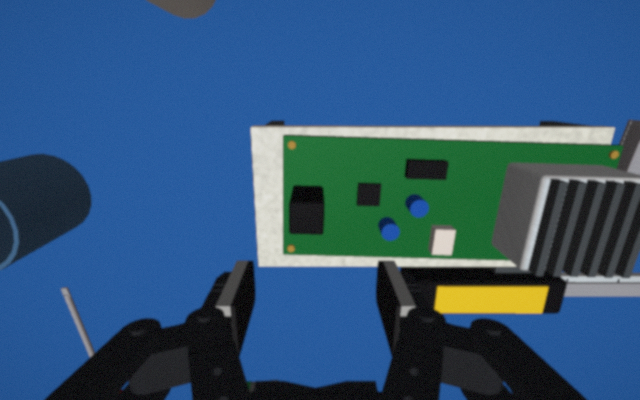

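The post's top is at cols 289-324, rows 204-233. The board is slightly yawed and offset on the deck.

Run:
```python
from h import *
np.set_printoptions(precision=4,suppress=True)
c='wrist';u=np.array([np.sin(-.072),-np.cos(.072),0]); v=np.array([np.cos(.072),np.sin(-.072),0])
def yaw(a,b): d=b-a; return np.arctan2(d[0],-d[1])
for n,p,z in (('post',(306.5,218.5),.111),('back mid',(282.5,195),.066),('back top',(284.5,136),.066),('back bot',(282,254),.066),('front top',(622,147),.066),
  ('deck bt',(252,127),.06),('deck bb',(259,266),.06),('deck ft',(613,128),.06),('tab?',(0,0),.1)):
    P=atz(c,p,z);print(n,P,'u',P@u,'v',P@v)
A=lambda p,z:atz(c,p,z)
print('board yaw',yaw(A((284.5,136),.066),A((622,147),.066)),'deck yaw',yaw(A((252,127),.06),A((613,128),.06)),yaw(A((259,266),.06),A((405,264.5),.06)))
```

```text
post [0.5946 0.1706 0.111 ] u -0.21294615324812308 v 0.580749851541876
back mid [0.5991 0.1906 0.066 ] u -0.2332254232234168 v 0.583879237337564
back top [0.6455 0.1844 0.066 ] u -0.23032889978149107 v 0.6305167128924991
back bot [0.5472 0.1963 0.066 ] u -0.23519624625757768 v 0.5316679626546787
front top [ 0.6187 -0.0722  0.066 ] u 0.02752559498858724 v 0.6223059909420191
deck bt [0.6533 0.2092 0.06  ] u -0.25564376383183507 v 0.6365985205716537
deck bb [0.5341 0.2185 0.06  ] u -0.25638137107111464 v 0.5170158722413479
deck ft [ 0.6327 -0.0675  0.06  ] u 0.021845658175711505 v 0.6359489876575539
tab? [0.74 0.34 0.1 ] u -0.3923151851637966 v 0.7136078520238452
board yaw -0.10383170639897621 deck yaw -0.0743407441015899 -0.05994022768254505
```

Emit:
step_arm:
  increments:
    - [-0.006,-0.011,0.05,0,0,0]
    - [-0.006,-0.011,0.12,0,0,0]
    - [-0.006,-0.011,0.19,0,0,0]
    - [-0.006,-0.011,0.223,0,0,0]
    - [-0.006,-0.011,0.223,0,0,0]
    - [-0.006,-0.011,0.223,0,0,0]

```text
t: 8.15
tcp_pos: [0.5949, 0.1715, 0.249]
tcp_rot: [-3.14, 0.11, -0.001]
contact_force: [-0.2, -0.6, 0.5]
grip_width: 0.0555
grip_force: 0.0
```

Emit:
step_arm:
  increments:
    - [0,0,0,0,0,0]
    - [0,0,0,0,0,0]
    - [0,0,0,0,0,0]
    - [0,0,0,0,0,0]
    - [0,0,0,0,0,0]
    - [0,0,0,0,0,0]
  fingers: -1
  force: 80

```text
t: 8.75
tcp_pos: [0.5949, 0.1721, 0.2502]
tcp_rot: [-3.139, 0.111, -0.004]
contact_force: [-2.8, -0.8, 6.0]
grip_width: 0.0232
grip_force: 78.4
```

Emit:
step_arm:
  increments:
    - [0,0.01,0.002,0,0,0]
    - [0,0.03,0.004,0,0,0]
    - [0,0.05,0.004,0,0,0]
    - [0,0.07,0.004,0,0,0]
    - [0,0.09,0.004,0,0,0]
    - [0,0.11,0.004,0,0,0]
    - [0,0.13,0.004,0,0,0]
    - [0,0.145,0.004,0,0,0]
    - [0,0.15,0.004,0,0,0]
    - [0,0.15,0.004,0,0,0]

```text
t: 9.75
tcp_pos: [0.5905, 0.1001, 0.2501]
tcp_rot: [-3.136, 0.105, -0.011]
contact_force: [0.2, 7.8, 12.3]
grip_width: 0.0234
grip_force: 77.7
```

Run:
```python
from h import *
u=np.array([np.sin(-.072),-np.cos(.072),0])
s=manip.state();print(s['tcp_pos'],s['tcp_pos']@u,s['tcp_rot'],s['contact_force'],s['ft_torque'],s['grip_width'])
```

```text
[0.5905076  0.10008835 0.25011602] -0.14230885725637005 [-3.13558661  0.10469537 -0.01111766] [ 0.20407356  7.77189585 12.3159674 ] [ 0.71890099  0.11246421 -0.01642434] 0.023352436000106534
```

Emit:
step_arm:
  increments:
    - [0,0.015,0,0,0,0]
    - [0,0.03,0,0,0,0]
    - [0,0.045,0,0,0,0]
    - [0,0.06,0,0,0,0]
    - [0,0.072,0,0,0,0]
    - [0,0.082,0,0,0,0]
    - [0,0.087,0,0,0,0]
    - [0,0.087,0,0,0,0]
    - [0,0.087,0,0,0,0]

```text
t: 10.65
tcp_pos: [0.5877, 0.0572, 0.2501]
tcp_rot: [-3.136, 0.104, -0.012]
contact_force: [0.5, 7.9, 12.4]
grip_width: 0.0231
grip_force: 78.2
```

Run:
```python
from h import *
u=np.array([np.sin(-.072),-np.cos(.072),0])
s=manip.state();print(s['tcp_pos'],s['tcp_pos']@u,s['tcp_rot'],s['contact_force'],s['ft_torque'],s['grip_width'],s['grip_force'])
a=snap('wrist','w6.png'); b=snap('top','top6.png'); d=snap('scene','scene6.png')
t=b[160:280,280:440,::-1]; q=d[160:280,230:390,::-1]
cv2.imwrite('pics/c6.png',np.vstack([cv2.resize(x,(400,300),interpolation=cv2.INTER_CUBIC) for x in (t,q)]))
cv2.imwrite('pics/m6.png',np.hstack([cv2.imread('pics/c6.png'),cv2.resize(a[:,320:,::-1],(400,500)).__getitem__(slice(None)) if 0 else cv2.copyMakeBorder(cv2.resize(a[:,320:,::-1],(400,500)),0,100,0,0,cv2.BORDER_CONSTANT)]))
```

```text
[0.58770223 0.05724404 0.25014257] -0.09937373744618104 [-3.13571112  0.10350031 -0.01163548] [ 0.54956333  7.91838394 12.37161571] [ 1.10705041  0.12327515 -0.10639533] 0.02306383417108957 78.19220423698425
```

View pics/m6.png

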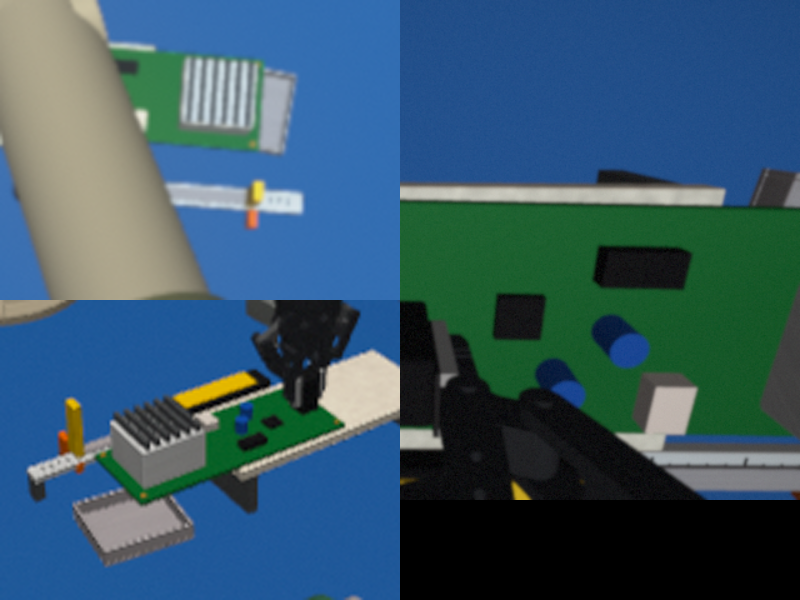

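The board is flat, and its front edge in the top crop is at (260,106), near the tab's outer edge at (264,190). I'll convert those to positions.

Run:
```python
from h import *
np.set_printoptions(precision=4,suppress=True)
u=np.array([np.sin(-.072),-np.cos(.072),0])
g=lambda p:(280+p[0]/2.5,160+p[1]/2.5)
h=lambda p:(230+p[0]/2.5,160+(p[1]-300)/2.5)
for n,p,z in (('top',g((260,106)),.066),('top',g((264,190)),.104),('scene',h((97,456)),.066),('scene',h((143,500)),.063)):
    P=atz(n,p,z);print(n,P,P@u)
# expected pixels of tip; front
tip=np.array([.4695,-.1755,.104]); 
for n in('top','scene'): print(n,proj(n,tip))
# sub-pixel: front edge and tab edge in full top image rows
b=cv2.imread('pics/top6.png').astype(int)
for r in (188,195,203,210): print(r,b[r,378:392].tolist() if 0 else (b[r,378:392,1]-b[r,378:392,2]).tolist())
for r in (234,236,238): print(r,(b[r,376:392,2]-b[r,376:392,0]).tolist())
```

```text
top [ 0.5714 -0.1802  0.066 ] 0.13866313536879837
top [ 0.4765 -0.1768  0.104 ] 0.1420584916636969
scene [ 0.5284 -0.1761  0.066 ] 0.13761275215988483
scene [ 0.6176 -0.1796  0.063 ] 0.13474013634891385
top [385.1559 238.7256]
scene [256.1081 200.7079]
188 [15, 11, 11, 12, 18, 40, 60, 37, 17, 13, 17, 22, 22, 23]
195 [14, 11, 14, 19, 32, 55, 43, 18, 9, 7, 7, 7, 7, 6]
203 [12, 10, 11, 19, 41, 65, 41, 14, 7, 7, 7, 7, 7, 6]
210 [7, 11, 19, 36, 59, 48, 20, 9, 6, 7, 7, 7, 6, 7]
234 [-92, -92, -87, -62, 1, 96, 155, 159, 132, 44, -66, -112, -118, -119, -120, -119]
236 [-24, -18, -1, 22, 55, 113, 157, 162, 134, 58, -23, -46, -47, -49, -48, -48]
238 [-16, -9, 8, 34, 65, 119, 157, 157, 119, 48, -9, -21, -23, -20, -21, -23]
```

Emit:
step_arm:
  increments:
    - [0,0.002,0,0,0,0]
    - [0,0.003,0,0,0,0]
    - [0,0.003,0,0,0,0]
    - [0,0.003,0,0,0,0]
    - [0,0.003,0,0,0,0]
    - [0,0.003,0,0,0,0]
    - [0,0.003,0,0,0,0]
    - [0,0.003,0,0,0,0]

```text
t: 11.6
tcp_pos: [0.5876, 0.0566, 0.2502]
tcp_rot: [-3.135, 0.102, -0.012]
contact_force: [0.8, 10.7, 11.8]
grip_width: 0.0234
grip_force: 78.4
```

Run:
```python
from h import *
u=np.array([np.sin(-.072),-np.cos(.072),0])
s=manip.state();print(s['tcp_pos'],s['tcp_pos']@u,s['contact_force'],s['grip_force'],abs(np.array(s['joint_vel'])).max())
print(ticket.sign_off())
```

```text
[0.5875714  0.05658874 0.25019751] -0.09871071934507267 [ 0.76729211 10.68544058 11.78980483] 78.37605714797974 0.00297615390746002
the job is handed in; nothing more can be done
None
```

The job is handed in, but sign-off returned no verdict: by camera and arm readings, the gauge tab is about 1.5 mm short of the clip face and let go, and the board front is within about 2 mm of the tab, flat and still held.

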